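# Find the rattling parts case and hold it out

### The arm

A 6-joint arm with a two-finger parallel gripper is mounted at the origin on the work surface. World frame = base frame: x ahead of the robot, y to its left, z up, the work surface at z = 0. Lengths are in m, angles in rad, forces in N, time in s.
With the tool pointing down it reaches from about 0.325 to 0.775 m from the base axis. Payload 5.5 kg.
Tool frame: the origin (TCP) lies on the front face of the gripper's body, between the roots of the fingers; the fingertips stand 80 mm ahead of it and the grasp point (between the pads) lies 61 mm ahead of it; z points along the fingers, y is the line along which they close (so a half turn about z gives the same grasp; the last joint's range is limited). The gripper opens to 88 mm and grips with 3 to 60 N. Pads are 20 mm wide; open, the fingers measure 115 mm over their backs; the gripper's body (75 mm by 178 mm) begins 61 mm behind the grasp point.
Start: joints at [1.078, 0.091, 1.231, -0, 1.82, -0.057], TCP at [0.253, 0.544, 0.303] pointing down, gripper open.
Joint ranges: [-2.87, 2.87], [-0.86, 2.18], [0.17, 2.46], [-1.51, 4.65], [0.06, 2.69], [-2.65, 2.65]. Speed limits (rad/s): [2.57, 2.57, 3.01, 3.14, 3.14, 3.14].

### API

Orientations are given as a 3x3 rotation matrix whose columns are the frame's x, y, z axes.
In Python, from rig import r gives the robot as it stands. The module is installed in compiled form; this text tells all that it offers.
- The arm moves only by the tool arm_command, never from a script. Its argument "rows" is a list of rows, each an object with "travel": the shift along the tool's x, y, z in m, a list of three; "delta_rot": the turn, a rotation vector about the tool's x, y, z in rad, a list of three; "claw": the opening in per cent of the stroke, from 0 (shut) to 100 (fully open). A call has 1 to 12 rows; each row is the pose to reach, as a shift and turn from the pose commanded when the call began, along the tool's axes at that moment; what a row does not reach only later rows make up. A row lasts 1/12 s, in which the tool goes at most 41.7 mm and 7.16 degrees, less where a joint would pass 70% of its speed; a pose out of reach is approached as far as the arm can. A call with a gripper value outside its range is refused whole. The fingers move at their own pace and stop on an object; "squeeze" is the grip in N (left out, the last holds). Time passes only in rows, so rows that repeat a pose let the fingers close. It gives the time, the measured TCP pose, the force, the opening and the grip force at its end, in the units of the state.
- r.get_obs(): the state, without advancing time (a new reading comes with each control period).
- r.capture(name): name is "scene" or "top" or "wrist"; returns the picture (400x640x3 uint8, red, green, blue); there is no depth.
- r.get_calibration(name): a dict with "vfov" (degrees; the focal length in pixels is half the picture's height over the tangent of half this angle, whatever the lens; pixels are square), "cx", "cy" (the principal point, pixels), "R" (3x3) and "t" (3): a world point X has camera coordinates R X + t. Camera axes: x right, y down, z forward; pixel columns grow to the right and rows downward; lengths in m; the calibration is good to about 2 mm. The wrist camera is an equidistant fisheye: a pixel r from the principal point sees the ray r / f radians off the axis. A picture is of the moment at which its call begins: read the wrist's pose just before it. get_calibration takes no time and is no camera call; for the wrist camera it gives the pose at the moment of the call.
- r.finish_job(): hands the job in; it is judged then, once.
The state is a dict: "clock": time; "q": joint angles; "qvel": joint speeds; "joint_efforts": joint torques, N m; "eef_pos": TCP position; "orientation": TCP orientation; "contact_force": force on the tool from outside, world axes, zero at the start; "torque": the same for the moment, N m; "width": finger opening in m; "grip_force": force on a finger pad.
Only numpy, scipy, OpenCV 4.12 (cv2) and the standard library are available. Lean on these libraries where they do the work, as an engineer would, in place of code of your own. Each camera call takes 0.05 s, during which the arm holds its last target. There are 200 camera calls.

### The job

One of the three sealed parts cases on the cork mats has a heavy steel ball loose in it: from left to right as the robot sees them, pick up each case in turn, shake it briskly to and fro well clear of the bench and stand it back upright on its own mat. Then take the one that rattles (if it is the last, just keep it) and hold it out level over the middle of the blue hand-over mat, about 15 cm up and lengthwise with the mat, and finish there, keeping it still in the grip. The two quiet cases end on their own mats, and the pencil, square, tape measure, glue, offcut and hammer stay where they are.

Things in the scene. Friction and masses are not known exactly. Their poses are not given: they have to be found in the camera images.
- case_a: one of three identical-looking sealed cases, lime box, grey lid, 150 (x) x 52 (y) x 50 mm high, rigid; origin at the centre of its underside, z up; on any round mat. Of all three: grip across the 52 mm width from above; each weighs 0.2 to 0.6 kg in all, the case itself varying, so weight does not tell which one rattles
- case_b: one of three identical-looking sealed cases, lime box, grey lid, 150 (x) x 52 (y) x 50 mm high, rigid; origin at the centre of its underside, z up; on any round mat. Of all three: one (any) holds a loose 160 g steel ball, 34 mm, that rolls 105 mm along its length (x), knocking on the end walls when shaken along x or tipped end to end; the quiet two hold only a 10 g felt plug
- case_c: one of three identical-looking sealed cases, lime box, grey lid, 150 (x) x 52 (y) x 50 mm high, rigid; origin at the centre of its underside, z up; on any round mat. Of all three: in the rattling one the load shifts as the ball runs to an end after a stroke along x or while tipped (up to 0.16 N m from end to end); in the quiet ones hardly at all
- mat_left: left round cork mat on which a case stands (left as seen from the robot, which looks along +x with +y to its left), fixed, 160 diameter, 3 thick; origin at the centre of its underside on the bench
- mat_middle: middle round cork mat on which a case stands (middle as seen from the robot, which looks along +x with +y to its left), fixed, 160 diameter, 3 thick; origin at the centre of its underside on the bench
- mat_right: right round cork mat on which a case stands (right as seen from the robot, which looks along +x with +y to its left), fixed, 160 diameter, 3 thick; origin at the centre of its underside on the bench
- handover: hand-over mat: blue rectangle with white border beyond the round mats, fixed flat, 170 long (its x axis) x 110 wide (y), 3 thick; origin at the centre of its underside on the bench
- pencil: bystander, loose: flat red carpenter's pencil, 165 x 13 x 8, lying between the left and middle round mats (sizes in mm); origin at its underside on the bench
- rule: bystander, loose: steel square: flat blade 160 x 22 x 5 with a wooden stock 18 high at its near end, lying between the middle and right round mats (sizes in mm); origin at its underside on the bench
- tape: bystander, loose: yellow and black tape measure, 70 x 36 x 66 high, on the far left of the mats (sizes in mm); origin at its underside on the bench
- glue: bystander, loose: white glue bottle with an orange cap, 56 diameter, 150 high, standing on the far right (sizes in mm); origin at its underside on the bench
- offcut: bystander, loose: pine offcut, 110 x 89 x 38 high, to the right of the mats (sizes in mm); origin at its underside on the bench
- hammer: bystander, loose: hammer lying to the left of the mats (sizes in mm); origin at its underside on the bench
Things that resemble listed ones, but are neither listed nor needed, are in the scene too. Leave any green or yellow look-alike of the mat_left alone.

How it is judged:
On the way, in this order (a step that is already met when the one before it is completed fails the run):
1. the case from the left mat is lifted well clear of the bench and comes to a stop or a turn there (not (height (world z) of case_a below 0.02 m and horizontal distance between case_a and mat_left below 0.1 m) and not (height (world z) of case_b below 0.02 m and horizontal distance between case_b and mat_left below 0.1 m) and not (height (world z) of case_c below 0.02 m and horizontal distance between case_c and mat_left below 0.1 m) and ((height (world z) of case_a above 0.045 m and contact force between case_a and the fingers above 0.5 N and (linear speed of case_a below 0.1 m/s and angular speed of case_a below 0.5 rad/s)) or (height (world z) of case_b above 0.045 m and contact force between case_b and the fingers above 0.5 N and (linear speed of case_b below 0.1 m/s and angular speed of case_b below 0.5 rad/s)) or (height (world z) of case_c above 0.045 m and contact force between case_c and the fingers above 0.5 N and (linear speed of case_c below 0.1 m/s and angular speed of case_c below 0.5 rad/s)))).
2. up there it is then shaken: moved briskly again (0.15 m/s or 1 rad/s) (not (height (world z) of case_a below 0.02 m and horizontal distance between case_a and mat_left below 0.1 m) and not (height (world z) of case_b below 0.02 m and horizontal distance between case_b and mat_left below 0.1 m) and not (height (world z) of case_c below 0.02 m and horizontal distance between case_c and mat_left below 0.1 m) and ((height (world z) of case_a above 0.045 m and contact force between case_a and the fingers above 0.5 N and (linear speed of case_a above 0.15 m/s or angular speed of case_a above 1 rad/s)) or (height (world z) of case_b above 0.045 m and contact force between case_b and the fingers above 0.5 N and (linear speed of case_b above 0.15 m/s or angular speed of case_b above 1 rad/s)) or (height (world z) of case_c above 0.045 m and contact force between case_c and the fingers above 0.5 N and (linear speed of case_c above 0.15 m/s or angular speed of case_c above 1 rad/s)))).
3. the case from the middle mat is lifted well clear of the bench and comes to a stop or a turn there (not (height (world z) of case_a below 0.02 m and horizontal distance between case_a and mat_middle below 0.1 m) and not (height (world z) of case_b below 0.02 m and horizontal distance between case_b and mat_middle below 0.1 m) and not (height (world z) of case_c below 0.02 m and horizontal distance between case_c and mat_middle below 0.1 m) and ((height (world z) of case_a above 0.045 m and contact force between case_a and the fingers above 0.5 N and (linear speed of case_a below 0.1 m/s and angular speed of case_a below 0.5 rad/s)) or (height (world z) of case_b above 0.045 m and contact force between case_b and the fingers above 0.5 N and (linear speed of case_b below 0.1 m/s and angular speed of case_b below 0.5 rad/s)) or (height (world z) of case_c above 0.045 m and contact force between case_c and the fingers above 0.5 N and (linear speed of case_c below 0.1 m/s and angular speed of case_c below 0.5 rad/s)))).
4. up there it is then shaken: moved briskly again (0.15 m/s or 1 rad/s) (not (height (world z) of case_a below 0.02 m and horizontal distance between case_a and mat_middle below 0.1 m) and not (height (world z) of case_b below 0.02 m and horizontal distance between case_b and mat_middle below 0.1 m) and not (height (world z) of case_c below 0.02 m and horizontal distance between case_c and mat_middle below 0.1 m) and ((height (world z) of case_a above 0.045 m and contact force between case_a and the fingers above 0.5 N and (linear speed of case_a above 0.15 m/s or angular speed of case_a above 1 rad/s)) or (height (world z) of case_b above 0.045 m and contact force between case_b and the fingers above 0.5 N and (linear speed of case_b above 0.15 m/s or angular speed of case_b above 1 rad/s)) or (height (world z) of case_c above 0.045 m and contact force between case_c and the fingers above 0.5 N and (linear speed of case_c above 0.15 m/s or angular speed of case_c above 1 rad/s)))).
5. the case from the right mat is lifted well clear of the bench and comes to a stop or a turn there (not (height (world z) of case_a below 0.02 m and horizontal distance between case_a and mat_right below 0.1 m) and not (height (world z) of case_b below 0.02 m and horizontal distance between case_b and mat_right below 0.1 m) and not (height (world z) of case_c below 0.02 m and horizontal distance between case_c and mat_right below 0.1 m) and ((height (world z) of case_a above 0.045 m and contact force between case_a and the fingers above 0.5 N and (linear speed of case_a below 0.1 m/s and angular speed of case_a below 0.5 rad/s)) or (height (world z) of case_b above 0.045 m and contact force between case_b and the fingers above 0.5 N and (linear speed of case_b below 0.1 m/s and angular speed of case_b below 0.5 rad/s)) or (height (world z) of case_c above 0.045 m and contact force between case_c and the fingers above 0.5 N and (linear speed of case_c below 0.1 m/s and angular speed of case_c below 0.5 rad/s)))).
6. up there it is then shaken: moved briskly again (0.15 m/s or 1 rad/s) (not (height (world z) of case_a below 0.02 m and horizontal distance between case_a and mat_right below 0.1 m) and not (height (world z) of case_b below 0.02 m and horizontal distance between case_b and mat_right below 0.1 m) and not (height (world z) of case_c below 0.02 m and horizontal distance between case_c and mat_right below 0.1 m) and ((height (world z) of case_a above 0.045 m and contact force between case_a and the fingers above 0.5 N and (linear speed of case_a above 0.15 m/s or angular speed of case_a above 1 rad/s)) or (height (world z) of case_b above 0.045 m and contact force between case_b and the fingers above 0.5 N and (linear speed of case_b above 0.15 m/s or angular speed of case_b above 1 rad/s)) or (height (world z) of case_c above 0.045 m and contact force between case_c and the fingers above 0.5 N and (linear speed of case_c above 0.15 m/s or angular speed of case_c above 1 rad/s)))).
At the end, for the whole second after the job is handed in: Rattling case (ball's weight on its inner floor) gripped, still, level to 0.25 rad, underside 90-350 mm up, within 50 mm of the hand-over mat's centre seen from above and 0.3 rad of its length; quiet cases upright, at rest, let go, on their mats within 60 mm of their starts (((contact force between case_a_c0 and anything else above 0.6 N and horizontal distance between case_a and handover below 0.05 m and height (world z) of case_a between 0.09 and 0.35 m and angle between case_a's own z axis and vertical below 0.25 rad and angle between the x axis of case_a and the x axis of handover, either way round below 0.3 rad and contact force between case_a and the fingers above 1 N and linear speed of case_a below 0.04 m/s and angular speed of case_a below 0.3 rad/s and distance of each of case_b, case_c from where it was at the start of the episode below 0.06 m and height (world z) of each of case_b, case_c below 0.012 m and angle between each of case_b, case_c's own z axis and vertical below 0.15 rad and linear speed of each of case_b, case_c below 0.03 m/s and contact force between each of case_b, case_c and the fingers below 0.01 N) or (contact force between case_b_c0 and anything else above 0.6 N and horizontal distance between case_b and handover below 0.05 m and height (world z) of case_b between 0.09 and 0.35 m and angle between case_b's own z axis and vertical below 0.25 rad and angle between the x axis of case_b and the x axis of handover, either way round below 0.3 rad and contact force between case_b and the fingers above 1 N and linear speed of case_b below 0.04 m/s and angular speed of case_b below 0.3 rad/s and distance of each of case_a, case_c from where it was at the start of the episode below 0.06 m and height (world z) of each of case_a, case_c below 0.012 m and angle between each of case_a, case_c's own z axis and vertical below 0.15 rad and linear speed of each of case_a, case_c below 0.03 m/s and contact force between each of case_a, case_c and the fingers below 0.01 N) or (contact force between case_c_c0 and anything else above 0.6 N and horizontal distance between case_c and handover below 0.05 m and height (world z) of case_c between 0.09 and 0.35 m and angle between case_c's own z axis and vertical below 0.25 rad and angle between the x axis of case_c and the x axis of handover, either way round below 0.3 rad and contact force between case_c and the fingers above 1 N and linear speed of case_c below 0.04 m/s and angular speed of case_c below 0.3 rad/s and distance of each of case_a, case_b from where it was at the start of the episode below 0.06 m and height (world z) of each of case_a, case_b below 0.012 m and angle between each of case_a, case_b's own z axis and vertical below 0.15 rad and linear speed of each of case_a, case_b below 0.03 m/s and contact force between each of case_a, case_b and the fingers below 0.01 N))); the arm keeps its last pose, push and grip.
It fails at once if a bystander (pencil, square, tape measure, glue, offcut or hammer) is pushed away, over 40 mm (distance of any of pencil, rule, tape, glue, offcut, hammer from where it was at the start of the episode above 0.04 m).
It also fails if it takes over 72 s, if anything falls off the work surface, if the arm or the gripper's body presses on something with over 40 N, if the wrist force passes 120 N, or if a joint passes its speed limit or range.

## Working session

There is one attempt and no reset: what is moved stays moved. The work goes in short steps, Python scripts to look and compute and a tool call to move; the robot and the scene stay as the last step left them, time stands still between calls to the robot, and variables do not carry over. Pictures are saved under pics/ and viewed, at most 10 in all, crops included, and the job is handed in when it is done.

Besides the shell and the picture viewer there is one more tool, called after "Request:" as name(argument=value, ...) on one line, values as JSON. arm_command: Moves the arm, as the interface text tells. Its arguments: {"type":"object","properties":{"rows":{"type":"array","items":{"type":"object","properties":{"travel":{"type":"array","items":{"type":"number"}},"delta_rot":{"type":"array","items":{"type":"number"}},"claw":{"type":"number"}}}},"squeeze":{"type":"number"}},"required":["rows"]}

```bash
mkdir -p pics && cat > h.py <<'E'
import numpy as np, cv2
from rig import r
def cap(n,f):
    im=r.capture(n); cv2.imwrite('pics/'+f,im[:,:,::-1]); return im
def ray(c,uv,z,h=400):
    f=h/2/np.tan(np.radians(c['vfov'])/2); uv=np.atleast_2d(uv).astype(float)
    d=np.c_[(uv[:,0]-c['cx'])/f,(uv[:,1]-c['cy'])/f,np.ones(len(uv))]@c['R']
    o=-np.array(c['R']).T@c['t']; s=(z-o[2])/d[:,2]; return (o+s[:,None]*d)[:,:2]
E
python3 - <<'E'
from h import *
print(r.get_obs())
for n in('top','scene'):
    cap(n,n+'0.png'); c=r.get_calibration(n); print(n,c,ray(c,[[0,0],[639,0],[0,399],[639,399]],0).round(3))
E
```

```text
{'clock': 0.0, 'q': array([ 1.07832222e+00,  9.18297066e-02,  1.23187121e+00,  3.20877658e-05,
        1.81981269e+00, -5.66845607e-02]), 'qvel': array([-0.00097778,  0.00158102,  0.00024682,  0.00055326,  0.00030553,
        0.00156551]), 'joint_efforts': array([-5.96625996e-04, -4.46444249e+01, -4.06446683e+01,  6.97868457e-02,
        2.93448055e-02, -1.22803367e-04]), 'eef_pos': array([0.25319147, 0.54379865, 0.30153249]), 'orientation': array([[-9.06540298e-01,  4.22118244e-01, -9.35639084e-04],
       [ 4.22119258e-01,  9.06538756e-01, -1.67796669e-03],
       [ 1.39892737e-04, -1.91609570e-03, -9.99998155e-01]]), 'contact_force': array([-0.72872664, -0.54489932,  0.71269976]), 'torque': array([-0.00813126, -0.00739065, -0.00453214]), 'grip_force': 0.0, 'width': 0.08812982591596859}
top {'vfov': 42.90484940747087, 'cx': 315.50020830195297, 'cy': 198.44139732142827, 'R': array([[ 0.01033933, -0.99992708, -0.00623996],
       [-0.98657549, -0.00918379, -0.16304742],
       [ 0.16297822,  0.00784199, -0.9865985 ]]), 't': array([0.01792671, 0.45521747, 1.39898988])} [[ 1.077  1.01 ]
 [ 1.091 -0.968]
 [-0.102  0.878]
 [-0.081 -0.859]]
scene {'vfov': 49.59410186719293, 'cx': 320.82932436475863, 'cy': 198.7794211624442, 'R': array([[ 0.83889826,  0.54425292, -0.00620283],
       [ 0.43212947, -0.67291632, -0.60037301],
       [-0.33092875,  0.50097144, -0.79969605]]), 't': array([-0.41236837, -0.18724802,  1.6547772 ])} [[-1.703  0.215]
 [ 1.174  2.035]
 [ 0.127 -0.971]
 [ 1.517 -0.072]]
```

View pics/top0.png

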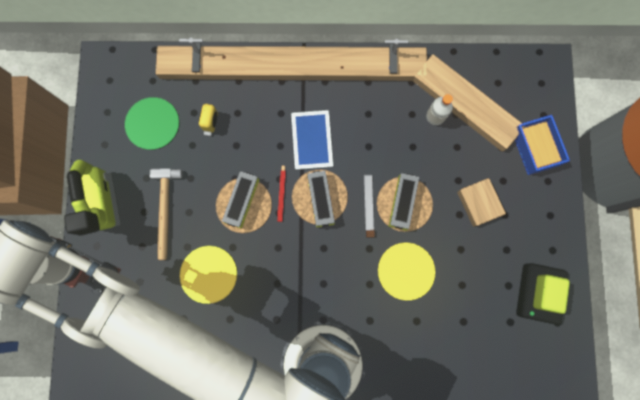

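View pics/scene0.png

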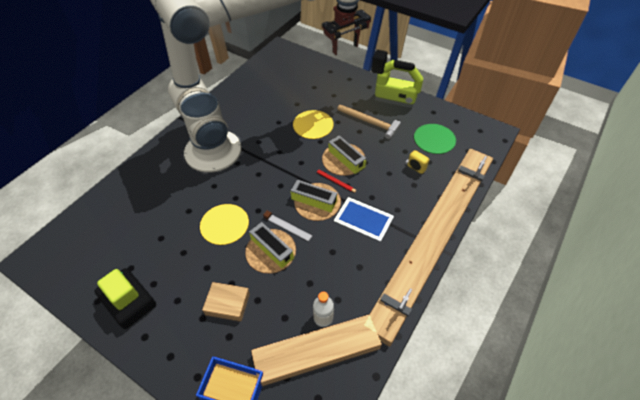

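The top view shows cork mats at about (243,204), (320,197) and (405,204), each with a case (lime sides, grey lid). The blue hand-over mat is at (312,139). These could be mistaken for the targets and are to be left alone: yellow discs (208,274) and (406,271), green disc (152,123), lime drill (90,195), lime block (552,294) and blue tray (543,145).

```bash
cat > meas.py <<'E'
from h import *
im=cv2.imread('pics/top0.png'); c=r.get_calibration('top')
hsv=cv2.cvtColor(im,cv2.COLOR_BGR2HSV)
def big(m):
    cs,_=cv2.findContours(m,cv2.RETR_EXTERNAL,cv2.CHAIN_APPROX_NONE); return max(cs,key=cv2.contourArea)
for n,(u,v) in dict(L=(243,204),M=(320,197),R=(405,204)).items():
    roi=np.zeros(im.shape[:2],np.uint8); cv2.circle(roi,(u,v),33,255,-1)
    H,S,V=cv2.split(hsv)
    grey=((S<70)&(V>60)|(V<60)).astype(np.uint8)*255&roi
    cork=cv2.inRange(hsv,(5,70,80),(22,255,255))&roi
    k=big(cork); hull=cv2.convexHull(k)[:,0]
    mp=ray(c,hull,0.003); (mx,my),rad=cv2.minEnclosingCircle(mp.astype(np.float32))
    roi2=np.zeros_like(roi); cv2.fillConvexPoly(roi2,cv2.convexHull(k),255); roi2=cv2.erode(roi2,np.ones((3,3)))
    g=cv2.morphologyEx(((S<90)&(V>75)|(V<60)).astype(np.uint8)*255&roi,cv2.MORPH_OPEN,np.ones((3,3)))
    # bright-grey lid frame
    f=((S<70)&(V>85)).astype(np.uint8)*255&roi
    lid=ray(c,cv2.convexHull(big(f))[:,0],0.053)
    b=cv2.minAreaRect((lid*1000).astype(np.float32))
    p=cv2.boxPoints(b); e=[p[1]-p[0],p[2]-p[1]]; l=max(e,key=np.linalg.norm)
    print(n,'mat',round(mx,3),round(my,3),round(rad,3),'lid c,size',np.round(b[0],1),np.round(b[1],1),'yaw',np.degrees(np.arctan2(l[1],l[0])).round(1)%180)
m=cv2.inRange(hsv,(100,120,60),(125,255,255)); m[:100]=0;m[180:]=0;m[:,:285]=0;m[:,340:]=0
q=ray(c,cv2.convexHull(big(m))[:,0],.003); b=cv2.minAreaRect((q*1000).astype(np.float32)); p=cv2.boxPoints(b)
e=[p[1]-p[0],p[2]-p[1]]; l=max(e,key=np.linalg.norm)
print('hand',b,np.degrees(np.arctan2(l[1],l[0]))%180)
cv2.imwrite('pics/crop.png',cv2.resize(im[95:245,190:450],None,fx=3,fy=3,interpolation=cv2.INTER_CUBIC))
E
python3 meas.py
```

```text
L mat 0.439 0.23 0.081 lid c,size [435.2 225. ] [185.  178.7] yaw 46.1
M mat 0.462 0.04 0.075 lid c,size [459.4  -9.9] [184.1 139.9] yaw 0.8
R mat 0.442 -0.261 0.073 lid c,size [ 437.7 -225.9] [171.1 172.8] yaw 129.9
hand ((638.2876586914062, 36.12979507446289), (141.33944702148438, 81.83527374267578), 4.872548580169678) 4.872551
```

View pics/crop.png

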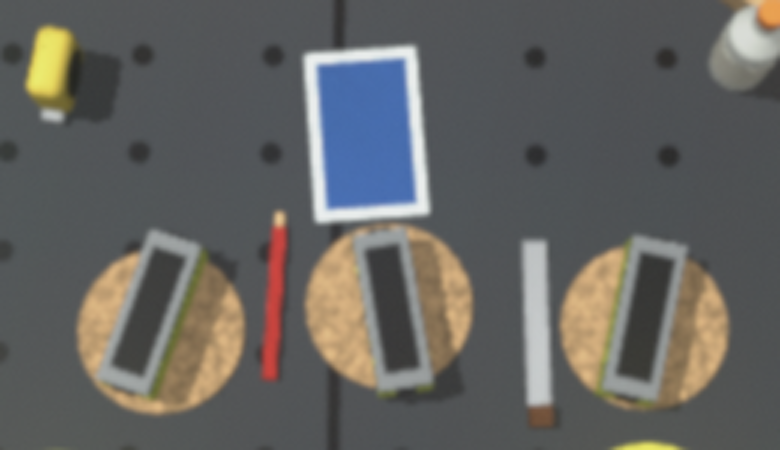

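The crop shows the three grey lids clearly, with their corners readable, and lime sides below them. I'll compute the poses from the lid corners.

```bash
python3 - <<'E'
from h import *
c=r.get_calibration('top')
f=lambda p:(np.array(p)+.5)/3-.5+[190,95]
for n,k,m in(('L',[(150,230),(201,243),(150,397),(97,381)],(161,330)),('M',[(354,235),(404,227),(431,388),(379,393)],(389,305)),('R',[(634,235),(687,247),(654,402),(602,389)],(644,325))):
    p=ray(c,f(k),.053); a=(p[0]+p[1]-p[2]-p[3])/2
    print(n,p.mean(0).round(4),'len',np.linalg.norm(a).round(3),'w',np.linalg.norm((p[0]+p[3]-p[1]-p[2])/2).round(3),'yaw',np.degrees(np.arctan2(a[1],a[0])).round(1),'mat',ray(c,f(m),.003).round(3))
print('hand',ray(c,f([(303,54),(416,46),(430,214),(317,222)]),.003).mean(0))
E
```

```text
L [0.4497 0.2344] len 0.151 w 0.051 yaw -16.8 mat [[0.441 0.231]]
M [0.4538 0.0089] len 0.152 w 0.048 yaw 9.6 mat [[0.467 0.012]]
R [ 0.4488 -0.2256] len 0.149 w 0.05 yaw -12.7 mat [[ 0.45  -0.234]]
hand [0.63796863 0.03536826]
```

```bash
cat >> h.py <<'E'
from scipy.spatial.transform import Rotation as Ro
def go(x,y,z,yaw):
    o=r.get_obs(); R=np.array(o['orientation']); a=np.radians(yaw)
    X=np.array([np.cos(a),np.sin(a),0])  # case axis; tool y = yaw+90, tool z down
    T=np.c_[-X,[-X[1],X[0],0],[0,0,-1]]
    print('t',round(o['clock'],2),'pos',o['eef_pos'].round(4),'travel',(R.T@(np.array([x,y,z])-o['eef_pos'])).round(4),'rot',Ro.from_matrix(R.T@T).as_rotvec().round(4))
E
python3 -c "
from h import *
go(.45,.2345,.2,-16.8)"
```

```text
t 0.1 pos [0.2532 0.5438 0.3016] travel [-0.309  -0.1972  0.1019] rot [-0.0017 -0.0002 -0.1425]
```

Request:
arm_command(rows=[{"travel": [-0.034,-0.022,0.011],"delta_rot": [0,0,-0.014],"claw": 100},{"travel": [-0.068,-0.044,0.022],"delta_rot": [0,0,-0.03],"claw": 100},{"travel": [-0.102,-0.066,0.034],"delta_rot": [0,0,-0.045],"claw": 100},{"travel": [-0.136,-0.088,0.045],"delta_rot": [0,0,-0.06],"claw": 100},{"travel": [-0.17,-0.109,0.056],"delta_rot": [0,0,-0.08],"claw": 100},{"travel": [-0.204,-0.13,0.067],"delta_rot": [0,0,-0.095],"claw": 100},{"travel": [-0.238,-0.152,0.078],"delta_rot": [0,0,-0.11],"claw": 100},{"travel": [-0.27,-0.172,0.09],"delta_rot": [0,0,-0.125],"claw": 100},{"travel": [-0.295,-0.188,0.098],"delta_rot": [0,0,-0.14],"claw": 100},{"travel": [-0.309,-0.197,0.102],"delta_rot": [-0.0017,0,-0.1425],"claw": 100},{"travel": [-0.309,-0.197,0.102],"delta_rot": [-0.0017,0,-0.1425],"claw": 100},{"travel": [-0.309,-0.197,0.102],"delta_rot": [-0.0017,0,-0.1425],"claw": 100}], squeeze=50)

```text
clock: 1.1
eef_pos: [0.4503, 0.2343, 0.2]
orientation: [[-0.957, 0.291, -0.001], [0.291, 0.957, 0.001], [0.001, 0.001, -1.0]]
contact_force: [0.3, -0.1, -0.1]
width: 0.0878
grip_force: 0.0
```

```bash
python3 -c "
from h import *
c=r.get_calibration('wrist')
cap('wrist','w1.png')
# grasp centre & lid corners predicted
f=200/np.tan(np.radians(c['vfov'])/2)
a=np.radians(-16.8);X=np.array([np.cos(a),np.sin(a)]);Y=np.array([-X[1],X[0]])
for s in((0,0),(1,1),(1,-1),(-1,-1),(-1,1)):
    p=np.r_[np.array([.4497,.2344])+s[0]*.075*X+s[1]*.026*Y,.053]
    q=c['R']@p+c['t'];th=np.arctan2(np.hypot(*q[:2]),q[2]);u=q[:2]/np.hypot(*q[:2])*th*f
    print((u+[c['cx'],c['cy']]).round(1))
go(.45,.2345,.092,-16.8)"
```

```text
[320.6 209.8]
[350.3 289.2]
[291.6 289.3]
[285.  113.4]
[355.7 113.2]
t 1.15 pos [0.45   0.2351 0.2006] travel [-0.0002 -0.0008  0.1085] rot [ 0.0018 -0.0006 -0.0008]
```

View pics/w1.png

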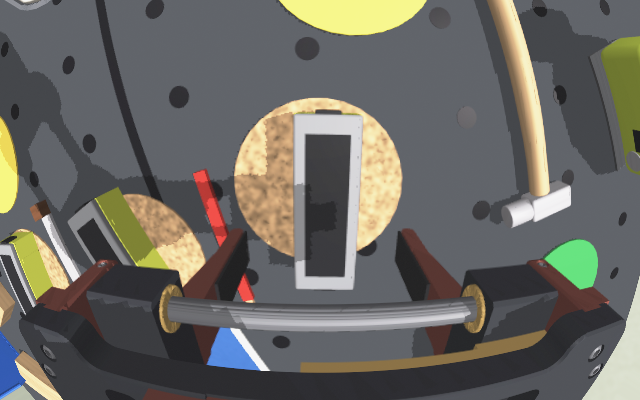

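The wrist view shows the left case centred on its cork mat, with lid corners at (294,115), (362,115), (296,290) and (354,290). That is about 4 mm towards +tool y from my estimate, so I'll correct for it. The gap between the fingers is clear.

Request:
arm_command(rows=[{"travel": [0,0.003,0.035],"delta_rot": [0.0018,0,0],"claw": 100},{"travel": [0,0.004,0.07],"delta_rot": [0.0018,0,0],"claw": 100},{"travel": [0,0.004,0.1],"delta_rot": [0.0018,0,0],"claw": 100},{"travel": [0,0.004,0.1085],"delta_rot": [0.0018,0,0],"claw": 100},{"travel": [0,0.004,0.1085],"delta_rot": [0.0018,0,0],"claw": 0},{"travel": [0,0.004,0.1085],"delta_rot": [0.0018,0,0],"claw": 0},{"travel": [0,0.004,0.1085],"delta_rot": [0.0018,0,0],"claw": 0},{"travel": [0,0.004,0.1085],"delta_rot": [0.0018,0,0],"claw": 0},{"travel": [0,0.004,0.1085],"delta_rot": [0.0018,0,0],"claw": 0},{"travel": [0,0.004,0.1085],"delta_rot": [0.0018,0,0],"claw": 0}], squeeze=50)

```text
clock: 1.98
eef_pos: [0.4521, 0.2387, 0.0939]
orientation: [[-0.957, 0.289, 0.002], [0.289, 0.957, -0.001], [-0.002, 0.0, -1.0]]
contact_force: [-1.3, -0.6, 2.8]
width: 0.0518
grip_force: 50.0
```

```bash
python3 -c "
from h import *
o=r.get_obs()
for k in('clock','eef_pos','contact_force','torque','width','grip_force'):print(k,o[k])"
```

```text
clock 1.9833
eef_pos [0.45213484 0.23866376 0.09385552]
contact_force [-1.27695653 -0.58804576  2.76568367]
torque [-0.13937042  0.19716323 -0.09363616]
width 0.05177758492673393
grip_force 49.96174827218056
```

Request:
arm_command(rows=[{"travel": [0,0,-0.02],"delta_rot": [0,0,0],"claw": 0},{"travel": [0,0,-0.06],"delta_rot": [0,0,0],"claw": 0},{"travel": [0,0,-0.1],"delta_rot": [0,0,0],"claw": 0},{"travel": [0,0,-0.13],"delta_rot": [0,0,0],"claw": 0},{"travel": [0,0,-0.15],"delta_rot": [0,0,0],"claw": 0},{"travel": [0,0,-0.15],"delta_rot": [0,0,0],"claw": 0},{"travel": [0,0,-0.15],"delta_rot": [0,0,0],"claw": 0},{"travel": [0,0,-0.15],"delta_rot": [0,0,0],"claw": 0},{"travel": [0,0,-0.15],"delta_rot": [0,0,0],"claw": 0}])

```text
clock: 2.73
eef_pos: [0.4508, 0.2386, 0.2391]
orientation: [[-0.957, 0.289, -0.004], [0.289, 0.957, -0.002], [0.004, -0.003, -1.0]]
contact_force: [0.1, 0.0, -3.8]
width: 0.052
grip_force: 49.8
```

```bash
cat >> h.py <<'E'
def st():
    o=r.get_obs(); R=o['orientation']
    print('t',o['clock'],'pos',o['eef_pos'].round(4),'Ft',(R.T@o['contact_force']).round(3),'Mt',(R.T@o['torque']).round(4),'w',o['width'].round(4),'g',round(float(o['grip_force']),1),'q',o['q'].round(2))
E
python3 -c "
from h import *
st()"
```

```text
Traceback (most recent call last):
  File "h.py", line 17, in st
    print('t',o['clock'],'pos',o['eef_pos'].round(4),'Ft',(R.T@o['contact_force']).round(3),'Mt',(R.T@o['torque']).round(4),'w',o['width'].round(4),'g',round(float(o['grip_force']),1),'q',o['q'].round(2))
                                                                                                                                ^^^^^^^^^^^^^^^^
AttributeError: 'float' object has no attribute 'round'
```

Request:
arm_command(rows=[{"travel": [0.035,0,0],"delta_rot": [0,0,0],"claw": 0},{"travel": [0,0,0],"delta_rot": [0,0,0],"claw": 0},{"travel": [-0.035,0,0],"delta_rot": [0,0,0],"claw": 0},{"travel": [0,0,0],"delta_rot": [0,0,0],"claw": 0},{"travel": [0.04,0,0],"delta_rot": [0,0,0],"claw": 0},{"travel": [0,0,0],"delta_rot": [0,0,0],"claw": 0},{"travel": [-0.04,0,0],"delta_rot": [0,0,0],"claw": 0},{"travel": [0,0,0],"delta_rot": [0,0,0],"claw": 0},{"travel": [0.04,0,0],"delta_rot": [0,0,0],"claw": 0},{"travel": [0.04,0,0],"delta_rot": [0,0,0],"claw": 0},{"travel": [0.04,0,0],"delta_rot": [0,0,0],"claw": 0},{"travel": [0.04,0,0],"delta_rot": [0,0,0],"claw": 0}])

```text
clock: 3.73
eef_pos: [0.4129, 0.2504, 0.2409]
orientation: [[-0.957, 0.288, -0.001], [0.288, 0.957, -0.001], [0.001, -0.001, -1.0]]
contact_force: [0.5, 0.1, -3.2]
width: 0.0519
grip_force: 49.8
```

```bash
sed -i "s/o\['width'\].round(4)/round(float(o['width']),4)/" h.py && python3 -c "
from h import *
st()"
```

```text
t 3.7333 pos [0.4129 0.2504 0.2409] Ft [-0.474  0.272  3.221] Mt [ 0.0217 -0.0091  0.0029] w 0.0519 g 49.8 q [ 0.48 -0.23  1.65 -0.    1.73 -0.8 ]
```

Request:
arm_command(rows=[{"travel": [-0.04,0,0],"delta_rot": [0,0,0],"claw": 0},{"travel": [-0.08,0,0],"delta_rot": [0,0,0],"claw": 0},{"travel": [-0.08,0,0],"delta_rot": [0,0,0],"claw": 0},{"travel": [-0.08,0,0],"delta_rot": [0,0,0],"claw": 0},{"travel": [-0.08,0,0],"delta_rot": [0,0,0],"claw": 0},{"travel": [-0.08,0,0],"delta_rot": [0,0,0],"claw": 0}])

```text
clock: 4.23
eef_pos: [0.4894, 0.2274, 0.2424]
orientation: [[-0.957, 0.289, 0.0], [0.289, 0.957, 0.0], [-0.0, 0.0, -1.0]]
contact_force: [-0.6, -0.9, -3.0]
width: 0.052
grip_force: 49.8
```

```bash
python3 -c "
from h import *
st()"
```

```text
t 4.2333 pos [0.4894 0.2274 0.2424] Ft [ 0.355 -1.041  2.956] Mt [ 0.0142 -0.0218 -0.0193] w 0.052 g 49.8 q [ 0.37 -0.08  1.5   0.    1.71 -0.91]
```

The stroke readings differ by only 0.013 N m, so this case looks quiet. I'll confirm with a quick end-to-end tip.

Request:
arm_command(rows=[{"travel": [0.02,0,0],"delta_rot": [0,0.1,0],"claw": 0},{"travel": [0.04,0,0],"delta_rot": [0,0.2,0],"claw": 0},{"travel": [0.04,0,0],"delta_rot": [0,0.3,0],"claw": 0},{"travel": [0.04,0,0],"delta_rot": [0,0.3,0],"claw": 0},{"travel": [0.04,0,0],"delta_rot": [0,0.3,0],"claw": 0},{"travel": [0.04,0,0],"delta_rot": [0,0.3,0],"claw": 0},{"travel": [0.04,0,0],"delta_rot": [0,0.3,0],"claw": 0},{"travel": [0.04,0,0],"delta_rot": [0,0.3,0],"claw": 0}])

```text
clock: 4.9
eef_pos: [0.4512, 0.2392, 0.2428]
orientation: [[-0.915, 0.289, -0.28], [0.276, 0.957, 0.085], [0.293, 0.001, -0.956]]
contact_force: [-0.4, 0.6, -3.8]
width: 0.0518
grip_force: 49.9
```

```bash
python3 -c "
from h import *
st()"
```

```text
t 4.9 pos [0.4512 0.2392 0.2428] Ft [-0.561  0.497  3.831] Mt [-0.0597 -0.1238  0.0019] w 0.0518 g 49.9 q [ 0.33  0.01  1.44  0.18  1.93 -0.9 ]
```

Request:
arm_command(rows=[{"travel": [0,0,0],"delta_rot": [0,-0.1,0],"claw": 0},{"travel": [0,0,0],"delta_rot": [0,-0.2,0],"claw": 0},{"travel": [0,0,0],"delta_rot": [0,-0.3,0],"claw": 0},{"travel": [0,0,0],"delta_rot": [0,-0.4,0],"claw": 0},{"travel": [0,0,0],"delta_rot": [0,-0.5,0],"claw": 0},{"travel": [0,0,0],"delta_rot": [0,-0.6,0],"claw": 0},{"travel": [0,0,0],"delta_rot": [0,-0.6,0],"claw": 0},{"travel": [0,0,0],"delta_rot": [0,-0.6,0],"claw": 0},{"travel": [0,0,0],"delta_rot": [0,-0.6,0],"claw": 0},{"travel": [0,0,0],"delta_rot": [0,-0.6,0],"claw": 0},{"travel": [0,0,0],"delta_rot": [0,-0.6,0],"claw": 0}])

```text
clock: 5.82
eef_pos: [0.452, 0.2386, 0.2422]
orientation: [[-0.915, 0.29, 0.282], [0.277, 0.957, -0.086], [-0.294, -0.0, -0.956]]
contact_force: [0.6, 0.1, -2.7]
width: 0.0518
grip_force: 50.0
```

```bash
python3 -c "
from h import *
st();go(.4521,.2387,.24,-16.8)"
```

```text
t 5.8167 pos [0.452  0.2386 0.2422] Ft [0.334 0.303 2.739] Mt [-0.0441  0.2576 -0.0016] w 0.0518 g 50.0 q [ 0.53 -0.3   1.72 -0.22  1.51 -0.75]
t 5.82 pos [0.452  0.2386 0.2422] travel [0.0006 0.0001 0.0021] rot [-0.0005  0.2988 -0.0011]
```

Request:
arm_command(rows=[{"travel": [0,0,0],"delta_rot": [0,0.1,0],"claw": 0},{"travel": [0,0,0],"delta_rot": [0,0.2,0],"claw": 0},{"travel": [0,0,0],"delta_rot": [0,0.27,0],"claw": 0},{"travel": [0,0,0],"delta_rot": [0,0.299,0],"claw": 0},{"travel": [0,0,0],"delta_rot": [0,0.299,0],"claw": 0},{"travel": [0,0,0],"delta_rot": [0,0.299,0],"claw": 0},{"travel": [0,0,0],"delta_rot": [0,0.299,0],"claw": 0}])

```text
clock: 6.4
eef_pos: [0.4515, 0.2389, 0.242]
orientation: [[-0.957, 0.289, 0.002], [0.289, 0.957, -0.001], [-0.002, -0.0, -1.0]]
contact_force: [0.9, -0.1, -4.8]
width: 0.0516
grip_force: 50.0
```

```bash
python3 -c "
from h import *
st()
r.capture('top');st();r.capture('top');st();go(.4521,.2387,.0945,-16.8)"
```

```text
t 6.4 pos [0.4515 0.2389 0.242 ] Ft [-0.861  0.129  4.794] Mt [-0.0349 -0.0683  0.0971] w 0.0516 g 50.0 q [ 0.42 -0.15  1.58 -0.    1.72 -0.86]
t 6.45 pos [0.4513 0.239  0.2421] Ft [ 0.543 -0.157  2.812] Mt [ 0.0558 -0.0505  0.0113] w 0.0519 g 50.0 q [ 0.42 -0.16  1.58 -0.    1.72 -0.86]
t 6.5 pos [0.4511 0.2391 0.2422] Ft [-0.093  0.011  4.191] Mt [ 0.0144 -0.0939  0.0082] w 0.0516 g 50.0 q [ 0.42 -0.16  1.58 -0.    1.72 -0.86]
t 6.5 pos [0.4511 0.2391 0.2422] travel [-0.0007 -0.0002  0.1477] rot [0.     0.0022 0.0006]
```

Request:
arm_command(rows=[{"travel": [0,0,0],"delta_rot": [0,0.1,0],"claw": 0},{"travel": [0,0,0],"delta_rot": [0,0.2,0],"claw": 0},{"travel": [0,0,0],"delta_rot": [0,0.3,0],"claw": 0},{"travel": [0,0,0],"delta_rot": [0,0.3,0],"claw": 0},{"travel": [0,0,0],"delta_rot": [0,0.3,0],"claw": 0},{"travel": [0,0,0],"delta_rot": [0,0.3,0],"claw": 0},{"travel": [0,0,0],"delta_rot": [0,0.3,0],"claw": 0},{"travel": [0,0,0],"delta_rot": [0,0.2,0],"claw": 0},{"travel": [0,0,0],"delta_rot": [0,0.1,0],"claw": 0},{"travel": [0,0,0],"delta_rot": [0,0.03,0],"claw": 0},{"travel": [0,0,0],"delta_rot": [0,0.002,0],"claw": 0},{"travel": [0,0,0],"delta_rot": [0,0.002,0],"claw": 0}])

```text
clock: 7.5
eef_pos: [0.4502, 0.2396, 0.2433]
orientation: [[-0.958, 0.287, 0.002], [0.287, 0.958, 0.001], [-0.002, 0.001, -1.0]]
contact_force: [-0.0, 0.3, -3.1]
width: 0.0517
grip_force: 50.0
```

```bash
cat >> h.py <<'E'
def avg(n=10):
    F=[];M=[]
    for i in range(n):
        r.capture('top'); o=r.get_obs(); R=o['orientation']; F.append(R.T@o['contact_force']); M.append(R.T@o['torque'])
    print('F',np.mean(F,0).round(3),'M',np.mean(M,0).round(4),'sd',(np.std(M,0)/n**.5).round(4))
E
python3 -c "
from h import *
avg();st();go(.4521,.2387,.0945,-16.8)"
```

```text
F [ 1.000e-03 -2.100e-02  3.478e+00] M [-0.0188  0.0687 -0.0149] sd [0.0069 0.0124 0.0058]
t 8.0 pos [0.4517 0.2387 0.2418] Ft [ 0.157 -0.008  4.126] Mt [-0.0099  0.0964 -0.0114] w 0.0518 g 50.0 q [ 0.42 -0.15  1.58  0.    1.72 -0.86]
t 8.0 pos [0.4517 0.2387 0.2418] travel [-0.0006  0.0002  0.1473] rot [-0.0005 -0.0016 -0.0006]
```

After being tipped each way and levelled, the moment is −0.07 and +0.07 N m. That 0.14 N m swing means the ball is in the left case. I'll set it back and check the other two the same way.

Request:
arm_command(rows=[{"travel": [0,0,0.03],"delta_rot": [0,0,0],"claw": 0},{"travel": [0,0,0.065],"delta_rot": [0,0,0],"claw": 0},{"travel": [0,0,0.1],"delta_rot": [0,0,0],"claw": 0},{"travel": [0,0,0.125],"delta_rot": [0,-0.0016,0],"claw": 0},{"travel": [-0.0006,0,0.14],"delta_rot": [0,-0.0016,0],"claw": 0},{"travel": [-0.0006,0,0.145],"delta_rot": [0,-0.0016,0],"claw": 0},{"travel": [-0.0006,0,0.1475],"delta_rot": [0,-0.0016,0],"claw": 0},{"travel": [-0.0006,0,0.1475],"delta_rot": [0,-0.0016,0],"claw": 0},{"travel": [-0.0006,0,0.1475],"delta_rot": [0,-0.0016,0],"claw": 100},{"travel": [-0.0006,0,0.1475],"delta_rot": [0,-0.0016,0],"claw": 100},{"travel": [-0.0006,0,0.1475],"delta_rot": [0,-0.0016,0],"claw": 100},{"travel": [-0.0006,0,0.1475],"delta_rot": [0,-0.0016,0],"claw": 100}])

```text
clock: 9.0
eef_pos: [0.4525, 0.239, 0.0959]
orientation: [[-0.957, 0.289, 0.003], [0.289, 0.957, 0.001], [-0.002, 0.001, -1.0]]
contact_force: [0.2, 1.0, 0.4]
width: 0.075
grip_force: 0.0
```

Request:
arm_command(rows=[{"travel": [0,0,-0.01],"delta_rot": [0,0,0],"claw": 100},{"travel": [0,0,-0.04],"delta_rot": [0,0,0],"claw": 100},{"travel": [0,0,-0.08],"delta_rot": [0,0,0],"claw": 100},{"travel": [0,0,-0.11],"delta_rot": [0,0,0],"claw": 100},{"travel": [0,0,-0.11],"delta_rot": [0,0,0],"claw": 100}])

```text
clock: 9.42
eef_pos: [0.4539, 0.2398, 0.2138]
orientation: [[-0.957, 0.289, 0.013], [0.289, 0.957, 0.005], [-0.011, 0.009, -1.0]]
contact_force: [1.5, 0.6, 0.7]
width: 0.0875
grip_force: 0.0
```

```bash
python3 -c "
from h import *
st();cap('wrist','w2.png');go(.4538,.0089,.2,9.6)"
```

```text
t 9.4167 pos [0.4539 0.2398 0.2138] Ft [-1.255  0.97  -0.655] Mt [-0.0363  0.0336 -0.0504] w 0.0875 g 0.0 q [ 0.42 -0.15  1.63 -0.    1.65 -0.86]
t 9.47 pos [0.4533 0.2395 0.2104] travel [-0.067  -0.2207  0.0096] rot [ 0.0041  0.0091 -0.4608]
```

View pics/w2.png

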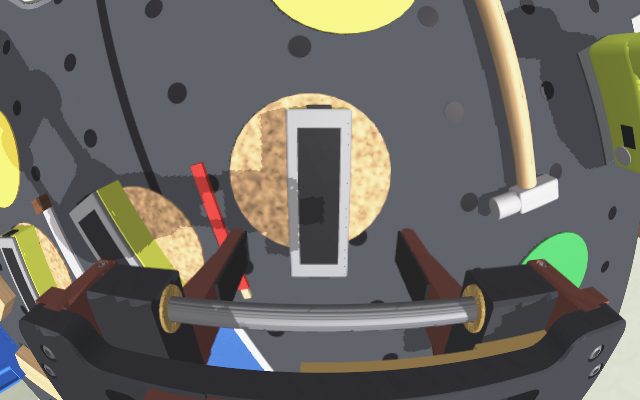

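The left case is standing upright on its cork mat again, with its lid at (288–352, 108–277). Next is the middle one.

Request:
arm_command(rows=[{"travel": [-0.01,-0.03,0],"delta_rot": [0,0,-0.06],"claw": 100},{"travel": [-0.022,-0.068,0],"delta_rot": [0,0,-0.14],"claw": 100},{"travel": [-0.034,-0.106,0],"delta_rot": [0,0,-0.22],"claw": 100},{"travel": [-0.046,-0.144,0],"delta_rot": [0,0,-0.3],"claw": 100},{"travel": [-0.057,-0.18,0],"delta_rot": [0,0,-0.38],"claw": 100},{"travel": [-0.065,-0.207,0],"delta_rot": [0,0,-0.44],"claw": 100},{"travel": [-0.067,-0.217,0],"delta_rot": [0,0,-0.461],"claw": 100},{"travel": [-0.067,-0.217,0],"delta_rot": [0,0,-0.461],"claw": 100},{"travel": [-0.067,-0.217,0],"delta_rot": [0,0,-0.461],"claw": 100},{"travel": [-0.067,-0.217,0],"delta_rot": [0,0,-0.461],"claw": 100}])

```text
clock: 10.3
eef_pos: [0.4531, 0.0125, 0.2043]
orientation: [[-0.986, -0.167, -0.0], [-0.167, 0.986, 0.0], [0.0, 0.0, -1.0]]
contact_force: [0.3, 0.1, 0.3]
width: 0.0879
grip_force: 0.0
```

```bash
cat >> h.py <<'E'
def wray(c,uv,z):
    f=200/np.tan(np.radians(c['vfov'])/2); d=np.atleast_2d(uv)-[c['cx'],c['cy']]; rr=np.hypot(*d.T); th=rr/f
    v=np.c_[d/rr[:,None]*np.sin(th)[:,None],np.cos(th)]@c['R']; o=-np.array(c['R']).T@c['t']
    return (o+((z-o[2])/v[:,2])[:,None]*v)[:,:2]
E
python3 -c "
from h import *
print(wray(r.get_calibration('wrist'),[[300,200]],.053));cap('wrist','w3.png');st();go(.4538,.0119,.0945,9.6)"
```

```text
[[ 0.44918654 -0.00440951]]
t 10.35 pos [0.4532 0.0127 0.2044] Ft [-0.427 -0.159  0.09 ] Mt [-0.0257 -0.0179  0.0135] w 0.088 g 0.0 q [-0.05 -0.31  1.78  0.    1.67 -1.79]
t 10.35 pos [0.4532 0.0127 0.2044] travel [-0.0005 -0.0009  0.1099] rot [0.0001 0.0001 0.0007]
```

View pics/w3.png

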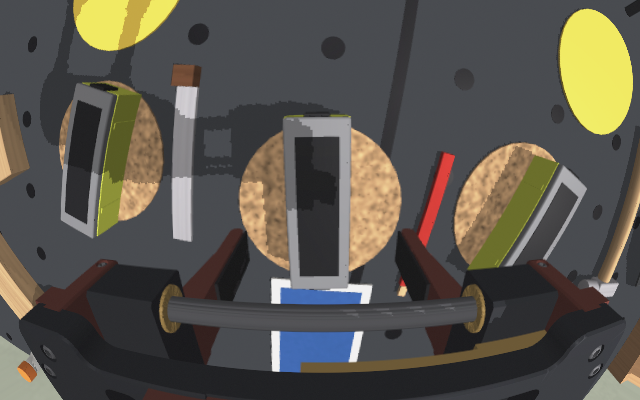

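The middle case is centred between the fingers, with lid corners at (283,116), (351,115), (349,289) and (291,290). I'll grasp it.

Request:
arm_command(rows=[{"travel": [0,-0.001,0.035],"delta_rot": [0,0,0],"claw": 100},{"travel": [0,-0.001,0.07],"delta_rot": [0,0,0],"claw": 100},{"travel": [0,-0.001,0.1],"delta_rot": [0,0,0],"claw": 100},{"travel": [0,-0.001,0.11],"delta_rot": [0,0,0],"claw": 100},{"travel": [0,-0.001,0.11],"delta_rot": [0,0,0],"claw": 0},{"travel": [0,-0.001,0.11],"delta_rot": [0,0,0],"claw": 0},{"travel": [0,-0.001,0.11],"delta_rot": [0,0,0],"claw": 0},{"travel": [0,-0.001,0.11],"delta_rot": [0,0,0],"claw": 0},{"travel": [0,-0.001,0.11],"delta_rot": [0,0,0],"claw": 0},{"travel": [0,-0.001,0.11],"delta_rot": [0,0,0],"claw": 0}], squeeze=50)

```text
clock: 11.18
eef_pos: [0.4543, 0.0104, 0.0963]
orientation: [[-0.986, -0.167, 0.004], [-0.167, 0.986, -0.001], [-0.003, -0.002, -1.0]]
contact_force: [-0.6, 0.9, 4.8]
width: 0.0518
grip_force: 50.0
```

Request:
arm_command(rows=[{"travel": [0,0,-0.02],"delta_rot": [0,0,0],"claw": 0},{"travel": [0,0,-0.06],"delta_rot": [0,0,0],"claw": 0},{"travel": [0,0,-0.1],"delta_rot": [0,0,0],"claw": 0},{"travel": [0,0,-0.13],"delta_rot": [0,0,0],"claw": 0},{"travel": [0,0,-0.15],"delta_rot": [0,0,0],"claw": 0},{"travel": [0,0,-0.15],"delta_rot": [0,0,0],"claw": 0},{"travel": [0,0,-0.15],"delta_rot": [0,0,0],"claw": 0},{"travel": [0,0,-0.15],"delta_rot": [0,0,0],"claw": 0},{"travel": [0,0,-0.15],"delta_rot": [0,0,0],"claw": 0}])

```text
clock: 11.93
eef_pos: [0.4527, 0.0108, 0.242]
orientation: [[-0.986, -0.167, -0.004], [-0.167, 0.986, -0.0], [0.004, 0.001, -1.0]]
contact_force: [0.0, 0.5, -2.7]
width: 0.0521
grip_force: 50.0
```

Request:
arm_command(rows=[{"travel": [0.035,0,0],"delta_rot": [0,0,0],"claw": 0},{"travel": [0,0,0],"delta_rot": [0,0,0],"claw": 0},{"travel": [-0.035,0,0],"delta_rot": [0,0,0],"claw": 0},{"travel": [0,0,0],"delta_rot": [0,0,0],"claw": 0},{"travel": [0.04,0,0],"delta_rot": [0,0,0],"claw": 0},{"travel": [0,0,0],"delta_rot": [0,0,0],"claw": 0},{"travel": [-0.04,0,0],"delta_rot": [0,0,0],"claw": 0},{"travel": [0,0,0],"delta_rot": [0,0,0],"claw": 0},{"travel": [0.04,0,0],"delta_rot": [0,0,0],"claw": 0},{"travel": [0,0,0],"delta_rot": [0,0,0],"claw": 0},{"travel": [0,0,0],"delta_rot": [0,0,0],"claw": 0}])

```text
clock: 12.85
eef_pos: [0.4505, 0.0112, 0.2389]
orientation: [[-0.986, -0.167, -0.004], [-0.167, 0.986, 0.001], [0.004, 0.001, -1.0]]
contact_force: [1.8, 0.2, -2.9]
width: 0.052
grip_force: 50.0
```

Request:
arm_command(rows=[{"travel": [0,0,0],"delta_rot": [0,0.1,0],"claw": 0},{"travel": [0,0,0],"delta_rot": [0,0.2,0],"claw": 0},{"travel": [0,0,0],"delta_rot": [0,0.3,0],"claw": 0},{"travel": [0,0,0],"delta_rot": [0,0.3,0],"claw": 0},{"travel": [0,0,0],"delta_rot": [0,0.3,0],"claw": 0},{"travel": [0,0,0],"delta_rot": [0,0.3,0],"claw": 0},{"travel": [0,0,0],"delta_rot": [0,0.3,0],"claw": 0},{"travel": [0,0,0],"delta_rot": [0,0.2,0],"claw": 0},{"travel": [0,0,0],"delta_rot": [0,0.1,0],"claw": 0},{"travel": [0,0,0],"delta_rot": [0,0.03,0],"claw": 0},{"travel": [0,0,0],"delta_rot": [0,0,0],"claw": 0},{"travel": [0,0,0],"delta_rot": [0,0,0],"claw": 0}])

```text
clock: 13.85
eef_pos: [0.4524, 0.0105, 0.246]
orientation: [[-0.986, -0.166, 0.005], [-0.166, 0.986, -0.0], [-0.005, -0.001, -1.0]]
contact_force: [-0.5, -0.4, -2.3]
width: 0.0519
grip_force: 50.0
```

```bash
python3 -c "
from h import *
avg();st()"
```

```text
F [-0.162  0.134  2.751] M [-0.0517  0.0009 -0.0188] sd [0.0107 0.009  0.0091]
t 14.35 pos [0.4535 0.0108 0.2444] Ft [-0.147  0.144  2.023] Mt [-0.0631 -0.0104  0.0135] w 0.0521 g 50.0 q [-0.05 -0.31  1.71 -0.    1.75 -1.79]
```

Request:
arm_command(rows=[{"travel": [0,0,0],"delta_rot": [0,-0.1,0],"claw": 0},{"travel": [0,0,0],"delta_rot": [0,-0.2,0],"claw": 0},{"travel": [0,0,0],"delta_rot": [0,-0.3,0],"claw": 0},{"travel": [0,0,0],"delta_rot": [0,-0.3,0],"claw": 0},{"travel": [0,0,0],"delta_rot": [0,-0.3,0],"claw": 0},{"travel": [0,0,0],"delta_rot": [0,-0.3,0],"claw": 0},{"travel": [0,0,0],"delta_rot": [0,-0.3,0],"claw": 0},{"travel": [0,0,0],"delta_rot": [0,-0.2,0],"claw": 0},{"travel": [0,0,0],"delta_rot": [0,-0.1,0],"claw": 0},{"travel": [0,0,0],"delta_rot": [0,-0.03,0],"claw": 0},{"travel": [0,0,0],"delta_rot": [0,0,0],"claw": 0},{"travel": [0,0,0],"delta_rot": [0,0,0],"claw": 0}])

```text
clock: 15.35
eef_pos: [0.4545, 0.011, 0.244]
orientation: [[-0.986, -0.168, -0.003], [-0.168, 0.986, -0.0], [0.003, 0.0, -1.0]]
contact_force: [0.1, -0.5, -2.1]
width: 0.0522
grip_force: 50.0
```

```bash
python3 -c "
from h import *
avg();st();go(.4531,.0115,.0945,9.6)"
```

```text
F [ 0.17  -0.055  2.47 ] M [-0.049  -0.0051  0.0129] sd [0.0047 0.0089 0.0107]
t 15.85 pos [0.4532 0.0107 0.245 ] Ft [ 0.312 -0.362  2.599] Mt [-0.0167  0.0469 -0.0172] w 0.0517 g 50.0 q [-0.05 -0.31  1.71 -0.    1.75 -1.79]
t 15.85 pos [0.4532 0.0107 0.245 ] travel [0.0002 0.0009 0.1505] rot [-0.0005  0.0015 -0.    ]
```

The middle case is quiet (0.001 against −0.005 N m). I'll set it back and go to the right one.

Request:
arm_command(rows=[{"travel": [0,0,0.03],"delta_rot": [0,0,0],"claw": 0},{"travel": [0,0,0.065],"delta_rot": [0,0,0],"claw": 0},{"travel": [0,0,0.1],"delta_rot": [0,0,0],"claw": 0},{"travel": [0,0,0.125],"delta_rot": [0,0,0],"claw": 0},{"travel": [0,0,0.14],"delta_rot": [0,0,0],"claw": 0},{"travel": [0,0,0.146],"delta_rot": [0,0,0],"claw": 0},{"travel": [0,0,0.1495],"delta_rot": [0,0,0],"claw": 0},{"travel": [0,0,0.1495],"delta_rot": [0,0,0],"claw": 0},{"travel": [0,0,0.1495],"delta_rot": [0,0,0],"claw": 100},{"travel": [0,0,0.1495],"delta_rot": [0,0,0],"claw": 100},{"travel": [0,0,0.1495],"delta_rot": [0,0,0],"claw": 100},{"travel": [0,0,0.1495],"delta_rot": [0,0,0],"claw": 100}])

```text
clock: 16.85
eef_pos: [0.4539, 0.0107, 0.0959]
orientation: [[-0.986, -0.167, 0.002], [-0.167, 0.986, -0.0], [-0.002, -0.001, -1.0]]
contact_force: [0.1, 0.6, -0.8]
width: 0.0749
grip_force: 0.0
```

Request:
arm_command(rows=[{"travel": [0,0,-0.01],"delta_rot": [0,0,0],"claw": 100},{"travel": [0,0,-0.04],"delta_rot": [0,0,0],"claw": 100},{"travel": [0,0,-0.08],"delta_rot": [0,0,0],"claw": 100},{"travel": [0,0,-0.11],"delta_rot": [0,0,0],"claw": 100},{"travel": [0,0,-0.11],"delta_rot": [0,0,0],"claw": 100},{"travel": [0,0,-0.11],"delta_rot": [0,0,0],"claw": 100},{"travel": [0,0,-0.11],"delta_rot": [0,0,0],"claw": 100}])

```text
clock: 17.43
eef_pos: [0.4533, 0.0107, 0.2052]
orientation: [[-0.986, -0.167, 0.001], [-0.167, 0.986, -0.0], [-0.001, -0.0, -1.0]]
contact_force: [1.0, 0.1, -0.4]
width: 0.0882
grip_force: 0.0
```

```bash
python3 -c "
from h import *
st();cap('top','top2.png');go(.4488,-.2245,.204,-12.7)"
```

```text
t 17.4333 pos [0.4533 0.0107 0.2052] Ft [-0.983 -0.1    0.36 ] Mt [-0.0256  0.0077  0.0427] w 0.0882 g 0.0 q [-0.05 -0.31  1.78 -0.    1.68 -1.79]
t 17.48 pos [0.453  0.0107 0.2041] travel [ 4.340e-02 -2.312e-01  2.000e-04] rot [-3.000e-04 -1.100e-03  3.894e-01]
```

Request:
arm_command(rows=[{"travel": [0.006,-0.03,0],"delta_rot": [0,0,0.05],"claw": 100},{"travel": [0.013,-0.069,0],"delta_rot": [0,0,0.12],"claw": 100},{"travel": [0.02,-0.108,0],"delta_rot": [0,0,0.18],"claw": 100},{"travel": [0.028,-0.147,0],"delta_rot": [0,0,0.25],"claw": 100},{"travel": [0.035,-0.185,0],"delta_rot": [0,0,0.31],"claw": 100},{"travel": [0.041,-0.215,0],"delta_rot": [0,0,0.36],"claw": 100},{"travel": [0.0435,-0.231,0],"delta_rot": [0,0,0.389],"claw": 100},{"travel": [0.0435,-0.231,0],"delta_rot": [0,0,0.389],"claw": 100},{"travel": [0.0435,-0.231,0],"delta_rot": [0,0,0.389],"claw": 100},{"travel": [0.0435,-0.231,0],"delta_rot": [0,0,0.389],"claw": 100}])

```text
clock: 18.32
eef_pos: [0.4488, -0.2234, 0.2041]
orientation: [[-0.976, 0.218, -0.001], [0.218, 0.976, 0.001], [0.001, 0.001, -1.0]]
contact_force: [-0.1, 0.2, 0.6]
width: 0.0877
grip_force: 0.0
```

```bash
python3 -c "
from h import *
cap('wrist','w4.png');st();go(.4488,-.2245,.0945,-12.7)"
```

```text
t 18.3667 pos [ 0.449  -0.2232  0.2045] Ft [ 0.519 -0.602  0.151] Mt [-0.0182  0.0202 -0.0258] w 0.0878 g 0.0 q [-0.53 -0.17  1.66  0.    1.65 -1.88]
t 18.37 pos [ 0.449  -0.2232  0.2045] travel [-0.0002 -0.0014  0.11  ] rot [ 0.0007 -0.0007  0.002 ]
```

View pics/w4.png

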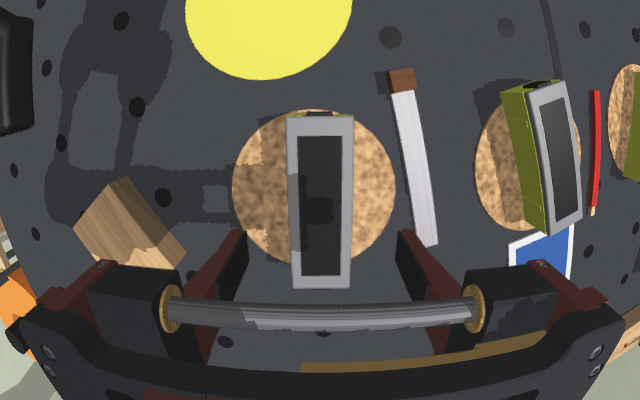

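The right case is centred between the fingers, with its lid at (287–354, 115–290). The middle case is back upright on its cork mat at (540,155). I'll grasp the right one.

Request:
arm_command(rows=[{"travel": [0,0,0.035],"delta_rot": [0,0,0],"claw": 100},{"travel": [0,0,0.07],"delta_rot": [0,0,0],"claw": 100},{"travel": [0,0,0.1],"delta_rot": [0,0,0],"claw": 100},{"travel": [0,0,0.11],"delta_rot": [0,0,0],"claw": 100},{"travel": [0,0,0.11],"delta_rot": [0,0,0],"claw": 0},{"travel": [0,0,0.11],"delta_rot": [0,0,0],"claw": 0},{"travel": [0,0,0.11],"delta_rot": [0,0,0],"claw": 0},{"travel": [0,0,0.11],"delta_rot": [0,0,0],"claw": 0},{"travel": [0,0,0.11],"delta_rot": [0,0,0],"claw": 0},{"travel": [0,0,0.11],"delta_rot": [0,0,0],"claw": 0}], squeeze=50)

```text
clock: 19.2
eef_pos: [0.4497, -0.2248, 0.0968]
orientation: [[-0.976, 0.22, 0.003], [0.22, 0.976, -0.002], [-0.003, -0.001, -1.0]]
contact_force: [-0.3, 2.4, 4.5]
width: 0.0518
grip_force: 50.0
```

Request:
arm_command(rows=[{"travel": [0,0,-0.02],"delta_rot": [0,0,0],"claw": 0},{"travel": [0,0,-0.06],"delta_rot": [0,0,0],"claw": 0},{"travel": [0,0,-0.1],"delta_rot": [0,0,0],"claw": 0},{"travel": [0,0,-0.13],"delta_rot": [0,0,0],"claw": 0},{"travel": [0,0,-0.15],"delta_rot": [0,0,0],"claw": 0},{"travel": [0,0,-0.15],"delta_rot": [0,0,0],"claw": 0},{"travel": [0,0,-0.15],"delta_rot": [0,0,0],"claw": 0},{"travel": [0,0,-0.15],"delta_rot": [0,0,0],"claw": 0},{"travel": [0,0,-0.15],"delta_rot": [0,0,0],"claw": 0}])

```text
clock: 19.95
eef_pos: [0.4484, -0.2239, 0.2424]
orientation: [[-0.976, 0.22, -0.003], [0.22, 0.976, 0.002], [0.004, 0.001, -1.0]]
contact_force: [0.8, -0.2, -3.6]
width: 0.0516
grip_force: 50.0
```

Request:
arm_command(rows=[{"travel": [0.035,0,0],"delta_rot": [0,0,0],"claw": 0},{"travel": [0,0,0],"delta_rot": [0,0,0],"claw": 0},{"travel": [-0.035,0,0],"delta_rot": [0,0,0],"claw": 0},{"travel": [0,0,0],"delta_rot": [0,0,0],"claw": 0},{"travel": [0.04,0,0],"delta_rot": [0,0,0],"claw": 0},{"travel": [0,0,0],"delta_rot": [0,0,0],"claw": 0},{"travel": [-0.04,0,0],"delta_rot": [0,0,0],"claw": 0},{"travel": [0,0,0],"delta_rot": [0,0,0],"claw": 0},{"travel": [0.04,0,0],"delta_rot": [0,0,0],"claw": 0},{"travel": [0,0,0],"delta_rot": [0,0,0],"claw": 0},{"travel": [0,0,0],"delta_rot": [0,0,0],"claw": 0}])

```text
clock: 20.87
eef_pos: [0.4464, -0.2222, 0.2372]
orientation: [[-0.975, 0.22, -0.008], [0.22, 0.976, 0.006], [0.009, 0.004, -1.0]]
contact_force: [0.7, -0.5, -3.7]
width: 0.0514
grip_force: 50.0
```

Request:
arm_command(rows=[{"travel": [0,0,0],"delta_rot": [0,0.1,0],"claw": 0},{"travel": [0,0,0],"delta_rot": [0,0.2,0],"claw": 0},{"travel": [0,0,0],"delta_rot": [0,0.3,0],"claw": 0},{"travel": [0,0,0],"delta_rot": [0,0.3,0],"claw": 0},{"travel": [0,0,0],"delta_rot": [0,0.3,0],"claw": 0},{"travel": [0,0,0],"delta_rot": [0,0.3,0],"claw": 0},{"travel": [0,0,0],"delta_rot": [0,0.3,0],"claw": 0},{"travel": [0,0,0],"delta_rot": [0,0.2,0],"claw": 0},{"travel": [0,0,0],"delta_rot": [0,0.1,0],"claw": 0},{"travel": [0,0,0],"delta_rot": [0,0.03,0],"claw": 0},{"travel": [0,0,0],"delta_rot": [0,0,0],"claw": 0},{"travel": [0,0,0],"delta_rot": [0,0,0],"claw": 0}])

```text
clock: 21.87
eef_pos: [0.4479, -0.2241, 0.247]
orientation: [[-0.975, 0.22, 0.006], [0.22, 0.975, -0.003], [-0.006, -0.001, -1.0]]
contact_force: [0.5, 0.7, -2.9]
width: 0.0516
grip_force: 50.0
```

```bash
python3 -c "
from h import *
avg();st()"
```

```text
F [-0.198  0.2    2.792] M [-0.0081  0.0071  0.0195] sd [0.0102 0.0094 0.013 ]
t 22.3667 pos [ 0.4492 -0.2243  0.245 ] Ft [0.276 0.665 3.463] Mt [ 0.0112 -0.0225  0.0505] w 0.0519 g 50.0 q [-0.53 -0.18  1.59  0.    1.73 -1.88]
```

Request:
arm_command(rows=[{"travel": [0,0,0],"delta_rot": [0,-0.1,0],"claw": 0},{"travel": [0,0,0],"delta_rot": [0,-0.2,0],"claw": 0},{"travel": [0,0,0],"delta_rot": [0,-0.3,0],"claw": 0},{"travel": [0,0,0],"delta_rot": [0,-0.3,0],"claw": 0},{"travel": [0,0,0],"delta_rot": [0,-0.3,0],"claw": 0},{"travel": [0,0,0],"delta_rot": [0,-0.3,0],"claw": 0},{"travel": [0,0,0],"delta_rot": [0,-0.3,0],"claw": 0},{"travel": [0,0,0],"delta_rot": [0,-0.2,0],"claw": 0},{"travel": [0,0,0],"delta_rot": [0,-0.1,0],"claw": 0},{"travel": [0,0,0],"delta_rot": [0,-0.03,0],"claw": 0},{"travel": [0,0,0],"delta_rot": [0,0,0],"claw": 0},{"travel": [0,0,0],"delta_rot": [0,0,0],"claw": 0}])

```text
clock: 23.37
eef_pos: [0.4505, -0.2245, 0.2447]
orientation: [[-0.976, 0.219, -0.003], [0.219, 0.976, 0.001], [0.003, 0.0, -1.0]]
contact_force: [0.3, -0.6, -3.5]
width: 0.0515
grip_force: 50.0
```

```bash
python3 -c "
from h import *
avg();st();go(.4490,-.2232,.0955,-12.7)"
```

```text
F [-0.009  0.347  2.838] M [-0.0266  0.0126  0.0126] sd [0.0089 0.0112 0.0129]
t 23.8667 pos [ 0.4488 -0.2243  0.2456] Ft [0.134 0.411 2.234] Mt [-0.0337  0.0644 -0.007 ] w 0.0518 g 50.0 q [-0.53 -0.18  1.59  0.    1.73 -1.88]
t 23.87 pos [ 0.4488 -0.2243  0.2456] travel [0.0003 0.0011 0.1501] rot [-0.0003  0.0014  0.0001]
```

The right case is quiet too (0.007 against 0.013 N m), so the left one is the rattler. I'll set this one back and return to the left mat.

Request:
arm_command(rows=[{"travel": [0,0,0.03],"delta_rot": [0,0,0],"claw": 0},{"travel": [0,0,0.065],"delta_rot": [0,0,0],"claw": 0},{"travel": [0,0,0.1],"delta_rot": [0,0,0],"claw": 0},{"travel": [0,0,0.125],"delta_rot": [0,0,0],"claw": 0},{"travel": [0,0,0.14],"delta_rot": [0,0,0],"claw": 0},{"travel": [0,0,0.146],"delta_rot": [0,0,0],"claw": 0},{"travel": [0,0,0.1495],"delta_rot": [0,0,0],"claw": 0},{"travel": [0,0,0.1495],"delta_rot": [0,0,0],"claw": 0},{"travel": [0,0,0.1495],"delta_rot": [0,0,0],"claw": 100},{"travel": [0,0,0.1495],"delta_rot": [0,0,0],"claw": 100},{"travel": [0,0,0.1495],"delta_rot": [0,0,0],"claw": 100},{"travel": [0,0,0.1495],"delta_rot": [0,0,0],"claw": 100}])

```text
clock: 24.87
eef_pos: [0.4495, -0.2246, 0.0965]
orientation: [[-0.976, 0.22, 0.002], [0.22, 0.976, -0.001], [-0.002, -0.001, -1.0]]
contact_force: [0.5, 0.0, -0.7]
width: 0.075
grip_force: 0.0
```

Request:
arm_command(rows=[{"travel": [0,0,-0.01],"delta_rot": [0,0,0],"claw": 100},{"travel": [0,0,-0.04],"delta_rot": [0,0,0],"claw": 100},{"travel": [0,0,-0.08],"delta_rot": [0,0,0],"claw": 100},{"travel": [0,0,-0.11],"delta_rot": [0,0,0],"claw": 100},{"travel": [0,0,-0.11],"delta_rot": [0,0,0],"claw": 100},{"travel": [0,0,-0.11],"delta_rot": [0,0,0],"claw": 100},{"travel": [0,0,-0.11],"delta_rot": [0,0,0],"claw": 100}])

```text
clock: 25.45
eef_pos: [0.449, -0.2243, 0.2057]
orientation: [[-0.976, 0.22, 0.001], [0.22, 0.976, -0.0], [-0.001, -0.0, -1.0]]
contact_force: [-0.1, -0.1, -0.5]
width: 0.0882
grip_force: 0.0
```

```bash
python3 -c "
from h import *
st();go(.4521,.2387,.204,-16.8)"
```

```text
t 25.45 pos [ 0.449  -0.2243  0.2057] Ft [ 0.063 -0.127  0.538] Mt [-0.0352  0.0503  0.0399] w 0.0882 g 0.0 q [-0.53 -0.17  1.66  0.    1.65 -1.88]
t 25.45 pos [ 0.449  -0.2243  0.2057] travel [0.0986 0.4524 0.0016] rot [-0.0001  0.0008  0.0719]
```

Request:
arm_command(rows=[{"travel": [0.006,0.027,0],"delta_rot": [0,0,0],"claw": 100},{"travel": [0.014,0.065,0],"delta_rot": [0,0,0.01],"claw": 100},{"travel": [0.022,0.103,0],"delta_rot": [0,0,0.02],"claw": 100},{"travel": [0.031,0.141,0],"delta_rot": [0,0,0.03],"claw": 100},{"travel": [0.039,0.179,0],"delta_rot": [0,0,0.04],"claw": 100},{"travel": [0.047,0.217,0],"delta_rot": [0,0,0.05],"claw": 100},{"travel": [0.056,0.255,0],"delta_rot": [0,0,0.06],"claw": 100},{"travel": [0.064,0.293,0],"delta_rot": [0,0,0.065],"claw": 100},{"travel": [0.072,0.331,0],"delta_rot": [0,0,0.07],"claw": 100},{"travel": [0.08,0.369,0],"delta_rot": [0,0,0.072],"claw": 100},{"travel": [0.089,0.407,0],"delta_rot": [0,0,0.072],"claw": 100},{"travel": [0.096,0.44,0],"delta_rot": [0,0,0.072],"claw": 100}])

```text
clock: 26.45
eef_pos: [0.4507, 0.2283, 0.2035]
orientation: [[-0.958, 0.288, -0.003], [0.288, 0.958, -0.001], [0.002, -0.002, -1.0]]
contact_force: [-0.0, 0.2, 1.2]
width: 0.0877
grip_force: 0.0
```

Request:
arm_command(rows=[{"travel": [0,0,0],"delta_rot": [0,0,0],"claw": 100},{"travel": [0,0,0],"delta_rot": [0,0,0],"claw": 100},{"travel": [0,0,0],"delta_rot": [0,0,0],"claw": 100}])

```text
clock: 26.7
eef_pos: [0.4515, 0.2255, 0.204]
orientation: [[-0.957, 0.289, -0.002], [0.289, 0.957, -0.002], [0.001, -0.003, -1.0]]
contact_force: [0.2, -0.8, -0.1]
width: 0.0881
grip_force: 0.0
```

```bash
python3 -c "
from h import *
cap('wrist','w5.png');st();go(.4521,.2387,.0945,-16.8)"
```

```text
t 26.75 pos [0.4517 0.225  0.2044] Ft [-0.377  0.512 -0.325] Mt [-0.0417  0.0059  0.0354] w 0.0875 g 0.0 q [ 0.4  -0.16  1.65 -0.    1.65 -0.88]
t 26.75 pos [0.4517 0.225  0.2044] travel [0.0035 0.0134 0.1099] rot [-0.002  -0.0007 -0.0008]
```

View pics/w5.png

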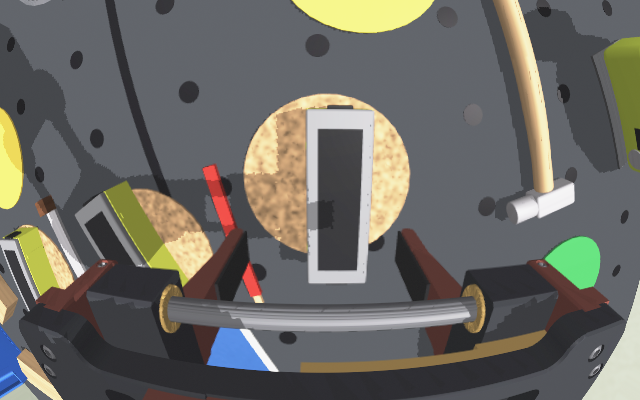

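The left case is still upright, at (307–374, 109–283) and about 14 mm towards +tool y, which matches the computed correction. I'll grasp it and lift.

Request:
arm_command(rows=[{"travel": [0.0035,0.014,0.01],"delta_rot": [-0.002,0,0],"claw": 100},{"travel": [0.0035,0.014,0.04],"delta_rot": [-0.002,0,0],"claw": 100},{"travel": [0.0035,0.014,0.075],"delta_rot": [-0.002,0,0],"claw": 100},{"travel": [0.0035,0.014,0.1],"delta_rot": [-0.002,0,0],"claw": 100},{"travel": [0.0035,0.014,0.11],"delta_rot": [-0.002,0,0],"claw": 100},{"travel": [0.0035,0.014,0.11],"delta_rot": [-0.002,0,0],"claw": 0},{"travel": [0.0035,0.014,0.11],"delta_rot": [-0.002,0,0],"claw": 0},{"travel": [0.0035,0.014,0.11],"delta_rot": [-0.002,0,0],"claw": 0},{"travel": [0.0035,0.014,0.11],"delta_rot": [-0.002,0,0],"claw": 0},{"travel": [0.0035,0.014,0.11],"delta_rot": [-0.002,0,0],"claw": 0},{"travel": [0.0035,0.014,0.11],"delta_rot": [-0.002,0,0],"claw": 0}], squeeze=50)

```text
clock: 27.67
eef_pos: [0.4534, 0.2402, 0.0972]
orientation: [[-0.957, 0.289, 0.003], [0.289, 0.957, 0.001], [-0.003, 0.002, -1.0]]
contact_force: [-1.1, -1.3, 5.5]
width: 0.0517
grip_force: 49.9
```

Request:
arm_command(rows=[{"travel": [0,0,-0.02],"delta_rot": [0,0,0],"claw": 0},{"travel": [0,0,-0.06],"delta_rot": [0,0,0],"claw": 0},{"travel": [0,0,-0.1],"delta_rot": [0,0,0],"claw": 0},{"travel": [0,0,-0.13],"delta_rot": [0,0,0],"claw": 0},{"travel": [0,0,-0.15],"delta_rot": [0,0,0],"claw": 0},{"travel": [0,0,-0.15],"delta_rot": [0,0,0],"claw": 0},{"travel": [0,0,-0.15],"delta_rot": [0,0,0],"claw": 0},{"travel": [0,0,-0.15],"delta_rot": [0,0,0],"claw": 0}])

```text
clock: 28.33
eef_pos: [0.452, 0.24, 0.2432]
orientation: [[-0.957, 0.289, -0.002], [0.289, 0.957, 0.0], [0.002, -0.0, -1.0]]
contact_force: [-0.0, -0.3, -3.3]
width: 0.0519
grip_force: 50.0
```

```bash
python3 -c "
from h import *
st();go(.637,.037,.245,4.9)"
```

```text
t 28.3333 pos [0.452  0.24   0.2432] Ft [-0.049 -0.268  3.35 ] Mt [-0.0354  0.0818  0.0057] w 0.0519 g 50.0 q [ 0.42 -0.15  1.57  0.    1.72 -0.86]
t 28.33 pos [0.452  0.24   0.2432] travel [-0.2357 -0.1409 -0.0022] rot [ 1.000e-04 -1.900e-03 -3.788e-01]
```

Request:
arm_command(rows=[{"travel": [-0.01,-0.006,0],"delta_rot": [0,0,-0.02],"claw": 0},{"travel": [-0.03,-0.018,0],"delta_rot": [0,0,-0.05],"claw": 0},{"travel": [-0.055,-0.033,0],"delta_rot": [0,0,-0.09],"claw": 0},{"travel": [-0.08,-0.048,0],"delta_rot": [0,0,-0.13],"claw": 0},{"travel": [-0.105,-0.063,0],"delta_rot": [0,0,-0.17],"claw": 0},{"travel": [-0.13,-0.078,0],"delta_rot": [0,0,-0.21],"claw": 0},{"travel": [-0.155,-0.093,0],"delta_rot": [0,0,-0.25],"claw": 0},{"travel": [-0.18,-0.108,0],"delta_rot": [0,0,-0.29],"claw": 0},{"travel": [-0.203,-0.121,0],"delta_rot": [0,0,-0.33],"claw": 0},{"travel": [-0.22,-0.132,0],"delta_rot": [0,0,-0.36],"claw": 0},{"travel": [-0.23,-0.138,-0.002],"delta_rot": [0,0,-0.375],"claw": 0},{"travel": [-0.235,-0.141,-0.002],"delta_rot": [0,0,-0.379],"claw": 0}])

```text
clock: 29.33
eef_pos: [0.637, 0.0356, 0.2436]
orientation: [[-0.996, -0.084, -0.004], [-0.084, 0.996, 0.001], [0.004, 0.002, -1.0]]
contact_force: [-0.3, 0.0, -4.0]
width: 0.0517
grip_force: 50.0
```

Request:
arm_command(rows=[{"travel": [0,0,0],"delta_rot": [0,0,0],"claw": 0},{"travel": [0,0,0],"delta_rot": [0,0,0],"claw": 0},{"travel": [0,0,0],"delta_rot": [0,0,0],"claw": 0},{"travel": [0,0,0],"delta_rot": [0,0,0],"claw": 0},{"travel": [0,0,0],"delta_rot": [0,0,0],"claw": 0},{"travel": [0,0,0],"delta_rot": [0,0,0],"claw": 0},{"travel": [0,0,0],"delta_rot": [0,0,0],"claw": 0},{"travel": [0,0,0],"delta_rot": [0,0,0],"claw": 0},{"travel": [0,0,0],"delta_rot": [0,0,0],"claw": 0},{"travel": [0,0,0],"delta_rot": [0,0,0],"claw": 0},{"travel": [0,0,0],"delta_rot": [0,0,0],"claw": 0},{"travel": [0,0,0],"delta_rot": [0,0,0],"claw": 0}])

```text
clock: 30.33
eef_pos: [0.6368, 0.0372, 0.2475]
orientation: [[-0.996, -0.085, 0.001], [-0.085, 0.996, 0.002], [-0.001, 0.001, -1.0]]
contact_force: [0.9, -0.5, -3.5]
width: 0.0519
grip_force: 50.0
```

```bash
python3 -c "
from h import *
avg(4);st();go(.637,.037,.245,4.9);cap('scene','s9.png')"
```

```text
F [ 0.017 -0.237  3.255] M [-0.033   0.0349 -0.0119] sd [0.0184 0.011  0.0255]
t 30.5333 pos [0.6368 0.0372 0.2475] Ft [-0.174 -0.52   3.411] Mt [-0.0591  0.0308 -0.0387] w 0.0516 g 50.0 q [ 0.    0.19  1.22  0.    1.73 -1.65]
t 30.53 pos [0.6368 0.0372 0.2475] travel [-0.0002 -0.0003  0.0025] rot [0.0015 0.0013 0.0002]
```

View pics/s9.png

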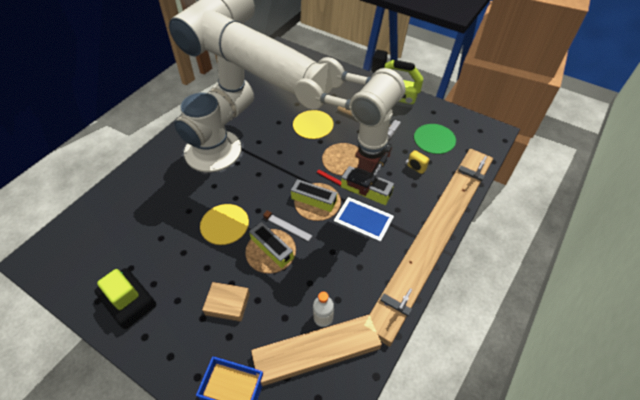

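The scene view shows the left case held level over the blue mat, around (367,182). The two quiet cases are on their mats at (314,195) and (270,243), and the bystanders are where they were. I'll hand in the job.

```bash
python3 -c "
from rig import r
print(r.finish_job())"
```

```text
the job is handed in; nothing more can be done
None
```

The left case is the one that rattles; it is held level and still about 15 cm above the middle of the blue hand-over mat, the two quiet cases are back on their own mats, and the job is handed in at about 31 s (no verdict was returned).

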